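Turn the upside-down parts tin over, lid and all

ROBOT

A 6-joint arm with a two-finger parallel gripper is mounted at the origin on the work surface. World frame = base frame: x ahead of the robot, y to its left, z up, the work surface at z = 0. Lengths are in m, angles in rad, forces in N, time in s.
With the tool pointing down it reaches from about 0.4 to 0.925 m from the base axis. Payload 12.5 kg.
Tool frame: the origin (TCP) lies between the finger pads; the fingertips stand 8 mm ahead of it and the grasp point (between the pads) lies 11 mm behind it; z points along the fingers, y is the direction in which the jaws open and shut (so a half turn about z gives the same grasp; the last joint's range is limited). The gripper opens to 95 mm and grips with 3 to 60 N. Pads are 20 mm wide; open, the fingers measure 119 mm over their backs; the gripper's body (75 mm by 180 mm) begins 59 mm behind the grasp point.
Start: joints at [1.16, 0.491, 1.559, -0, 1.092, -0.106], TCP at [0.188, 0.596, 0.223] pointing down, gripper open.
Joint ranges: [-3.1, 3.1], [-0.84, 2.19], [0.05, 2.79], [-1.13, 4.28], [0.06, 2.93], [-2.69, 2.69]. Speed limits (rad/s): [2.22, 2.22, 2.79, 3.14, 3.14, 3.14].

INTERFACE

Orientations are given as a unit quaternion [w, x, y, z].
In Python, from plant import r gives the robot as it stands. The module is installed in compiled form; this text tells all that it offers.
- The arm moves only by the tool drive_tool, never from a script. Its argument "moves" is a list that holds one entry, the list of rows, each a list of 7 numbers: the turn, a rotation vector about the tool's x, y, z in rad, then the shift along the tool's x, y, z in mm, then the opening, from -1 (shut) to 1 (fully open), so that 0 is half open. In form: [[[rx, ry, rz, tx, ty, tz, jaw], ...]]. A call has 1 to 8 rows; each row shifts and turns the pose as measured when the row begins, along the tool's axes as they then stand; what a row does not reach is not made up. A row lasts 1/10 s, in which the tool goes at most 50 mm and 8.59 degrees, less where a joint would pass 70% of its speed; a pose out of reach is approached as far as the arm can. A call with a gripper value outside its range is refused whole. The fingers move at their own pace and stop on an object; "newtons" is the grip in N (left out, the last holds). Time passes only in rows, so rows that do not move let the fingers close. It gives the time, the measured TCP pose, the force and the opening at its end, in the units of the state.
- r.get_state(): the state, without advancing time (a new reading comes with each control period).
- r.snapshot(name): name is "side" or "top" or "wrist"; returns the picture (384x512x3 uint8, red, green, blue); there is no depth.
- r.calibration(name): a dict with "fx", "fy", "cx", "cy" (pixels), "extrinsics" (4x4, takes a point from camera to world coordinates). Camera axes: x right, y down, z forward; pixel columns grow to the right and rows downward; lengths in m; the calibration is good to about 2 mm. The wrist camera is an equidistant fisheye: a pixel r from the principal point sees the ray r / f radians off the axis. A picture is of the moment at which its call begins: read the wrist's pose just before it. calibration takes no time and is no camera call; for the wrist camera it gives the pose at the moment of the call.
- r.job_done(): hands the job in, once; it reports no verdict.
Trained networks look in the newest picture that a camera, given by its name, has taken for a name from the list of things; names that differ only in an ending like _2 or _b are one class to them, and where a whole thing is asked for, a point or a joint stands for the part that bears it (a point fixed in the world has none). Each returns a list of dicts, best first, with "conf" (0 to 1); they miss things now and then, are a little off and sometimes report something else, mostly with a low value. They report only what shows in the picture. A call takes as long as a camera call. They do not tell look-alikes from the thing itself.
- r.silhouettes(camera, target): "pixels" (384x512 bool, what is visible of it) and "at" ([row, column] in pixels, amid what is visible of it).
- r.mark_of(camera, target): "at" ([row, column] in pixels: a listed point, or the origin of a listed thing).
The state is a dict: "clock": time; "qpos": joint angles; "joint_vel": joint speeds; "effort": joint torques, N m; "position": TCP position; "eef_rot": TCP orientation; "force": force on the tool from outside, world axes, zero at the start; "ft_torque": the same for the moment, N m; "opening": finger opening in m.
Only numpy, scipy, OpenCV 4.12 (cv2) and the standard library are available. Lean on these libraries where they do the work, as an engineer would, in place of code of your own. Each camera call takes 0.05 s, during which the arm holds its last target.

TASK

One of the two parts tins on the bench stands upside down on its own lid, rubber feet in the air. Turn tin and lid over together, keeping the lid on all the way and not letting them topple over, and leave the tin standing on its feet, lid on top, near the middle of the plywood board. Leave the other tin and the other things on the bench where they are.

Things in the scene. Friction and masses are not known exactly. Their poses are not given: they have to be found in the camera images.
- tin_center (a point): Grey steel tin, loose, at first mouth down on its lid. 120 mm long (x), 56 wide (y), 36 high, plus four black rubber feet 4 mm high on its bottom. Point: middle of the 36 mm body, 22 mm from the soles. z runs from mouth to feet: up at the start, down when done. Sides flush with the lid's. A lip with 1.5 mm play reaches 8 mm into the lid; no catch holds them together. About 0.32 kg.
- lid_center (a point): Bare metal lid of that tin, a loose tray 120 (x) by 56 (y) by 26 mm high, at first under the tin, open side up, flat face on the bench. Point: its middle, 13 mm from the flat face, 31 mm from the tin's point when together. z points into the tin. Tin and lid together: 62 mm high, 66 with feet; the seam is 26 mm from the lid's flat face. About 0.16 kg.
- neighbour_center (a point): The other tin with its lid, same size and look (120 x 56 x 66 mm), already the right way up on its feet with the flat lid on top; the point is its middle, 33 mm above the bench, x along its length. Not to be moved.
- board_top (a point): Middle of the top face of a square plywood board, 200 x 200 mm and 12 mm thick, fixed flat on the bench; the point is 12 mm above the bench, z up, x and y along its edges. The tin goes here.
- tape: Roll of tape lying flat, 104 mm across, 38 mm high; origin at the centre of its underside. Bystander.
- wrench: Steel wrench, 190 mm long, lying on the bench; origin at its underside, x along it. Bystander.
- screwdriver: Screwdriver, 200 mm long, lying on the bench; origin at its underside, x along it. Bystander.
- elbow: Brass pipe elbow with legs about 73 and 53 mm long and 30 mm thick, lying on the bench; origin at the corner's underside. Bystander.
- can: Upright bare metal can, 66 mm across, 95 mm high; origin at the centre of its underside. Bystander.
- mug: White mug, 82 mm across, 92 mm high; origin at the centre of its underside. Bystander.
Mind the look-alikes: they are no part of the job. What is shaped like the part that bears tin_center but turquoise or yellow is not meant.

How it is judged:
By the outcome, as a careful person would: the job done as asked, in the order asked, and still so for the second after the job is handed in, with the robot touching nothing.
It also fails if it takes over 66 s, if anything falls off the work surface, if the arm or the gripper's body presses on something with over 40 N, if the wrist force passes 120 N, or if a joint passes its speed limit or range.

## Working session

There is one attempt and no reset: what is moved stays moved. The work goes in short steps, Python scripts to look and compute and a tool call to move; the robot and the scene stay as the last step left them, time stands still between calls to the robot, and variables do not carry over. Pictures are saved under pics/ and viewed, and the job is handed in when it is done.

Besides the shell and the picture viewer there is one more tool, called after "Emit:" as name(argument=value, ...) on one line, values as JSON. drive_tool: Moves the arm, as the interface text tells. Its arguments: {"type":"object","properties":{"moves":{"type":"array"},"newtons":{"type":"number"}},"required":["moves"]}

```bash
ls; mkdir -p pics
python3 - <<'E'
from plant import r
import cv2,numpy as np
s=r.get_state();print(s)
for n in("side","top","wrist"):
    c=r.calibration(n);print(n,c)
    im=r.snapshot(n);cv2.imwrite(f"pics/{n}0.png",im[...,::-1])
    if n!="wrist":
      for t in("tin_center","lid_center","neighbour_center","board_top","tape","wrench","screwdriver","elbow","can","mug"):
        print(n,t,[(np.round(d["at"],1).tolist(),round(d["conf"],2)) for d in r.mark_of(n,t)][:4])
print(r.get_state()["clock"])
E
```

```text
pics
{'clock': 0.0, 'qpos': array([ 1.16035261e+00,  4.91576721e-01,  1.55945885e+00,  1.18915517e-05,
        1.09167835e+00, -1.05595647e-01]), 'joint_vel': array([ 0.00088474, -0.00102771,  0.00069634, -0.00037353, -0.0008154 ,
        0.0003058 ]), 'effort': array([-8.99484075e-04, -6.12616253e+01, -2.58189833e+01,  6.91251713e-02,
        4.82016010e-02, -9.91613797e-05]), 'position': array([0.18747208, 0.59597616, 0.22204784]), 'eef_rot': array([-1.48154736e-04,  1.51837193e-01,  9.88405358e-01, -5.40728334e-04]), 'force': array([-0.04592331,  0.32795397, -0.3716667 ]), 'ft_torque': array([-0.04825059, -0.00492168,  0.00623785]), 'opening': 0.09496573202666117}
side {'fx': 349.2156653268862, 'fy': 349.2156653268862, 'cx': 260.60682826740543, 'cy': 188.21308837548443, 'extrinsics': array([[ 0.72549499, -0.38080319,  0.57327651,  0.0237345 ],
       [-0.68811115, -0.41666887,  0.59404554, -0.6024103 ],
       [ 0.01265204, -0.82545502, -0.56432609,  0.57283287],
       [ 0.        ,  0.        ,  0.        ,  1.        ]])}
side tin_center [([198.1, 295.3], 0.86), ([191.7, 228.8]
[... 1157 characters left out ...]
65)]
top wrench [([119.0, 216.3], 0.74), ([257.8, 299.6], 0.71)]
top screwdriver [([258.4, 190.2], 0.65)]
top elbow [([130.4, 342.7], 0.58)]
top can [([102.3, 282.4], 0.62), ([115.5, 154.0], 0.16)]
top mug [([117.1, 154.2], 0.64)]
wrist {'fx': 297.3186396354542, 'fy': 297.3186396354542, 'cx': 258.82803919577304, 'cy': 189.60284102972912, 'extrinsics': array([[ 2.99665056e-01,  9.24742711e-01,  2.34631141e-01,
         1.20751898e-01],
       [ 9.54044163e-01, -2.90659341e-01, -7.29169632e-02,
         6.15940852e-01],
       [ 7.68302494e-04,  2.45699136e-01, -9.69345833e-01,
         3.84607889e-01],
       [ 0.00000000e+00,  0.00000000e+00,  0.00000000e+00,
         1.00000000e+00]])}
1.15
```

View pics/side0.png

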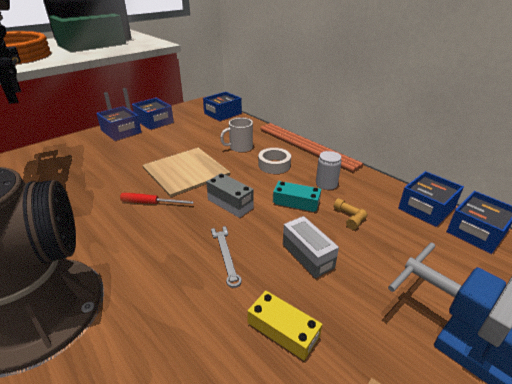

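View pics/top0.png

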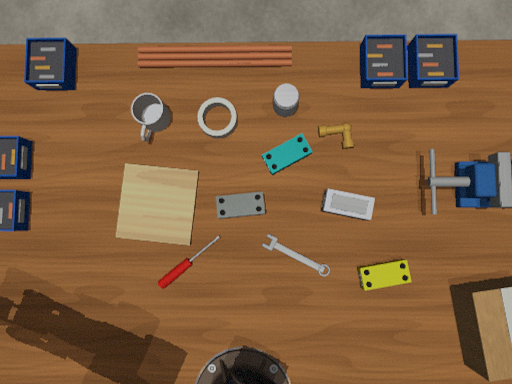

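View pics/wrist0.png

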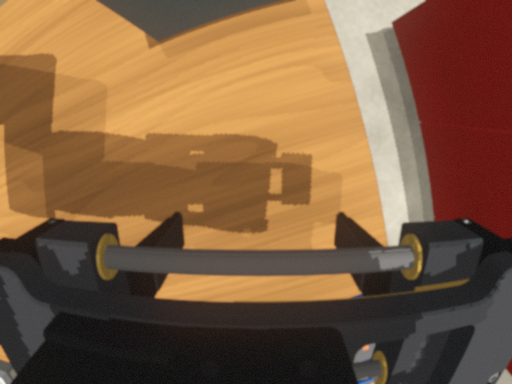

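The pictures show four tin-shaped things (top-camera pixels as row, col):
- **Grey, feet up, (205,240):** this fits the target, being grey and upside down.
- **Turquoise, (154,286), and yellow, (273,385):** look-alikes.
- **Grey with the flat lid on top, (205,348):** the neighbour.

I'll confirm with an enlarged crop and measure poses.

```bash
cat > h.py <<'E'
from plant import r
import cv2,numpy as np
def ray(n,at,c=None):
    c=c or r.calibration(n);E=np.array(c["extrinsics"])
    d=np.array([(at[1]-c["cx"])/c["fx"],(at[0]-c["cy"])/c["fy"],1.]);d=E[:3,:3]@d
    return E[:3,3],d/np.linalg.norm(d)
def onz(n,at,z):
    o,d=ray(n,at);return o+d*(z-o[2])/d[2]
def tri(a,b):
    o1,d1=ray("top",a);o2,d2=ray("side",b)
    t=np.linalg.lstsq(np.c_[d1,-d2],o2-o1,rcond=None)[0]
    p,q=o1+t[0]*d1,o2+t[1]*d2
    return (p+q)/2,np.linalg.norm(p-q)
def proj(n,P):
    c=r.calibration(n);E=np.linalg.inv(np.array(c["extrinsics"]));p=E[:3,:3]@np.array(P)+E[:3,3]
    return np.array([c["cy"]+c["fy"]*p[1]/p[2],c["cx"]+c["fx"]*p[0]/p[2]])
E
python3 - <<'E'
from h import *
t=r.snapshot("top");s=r.snapshot("side")
cv2.imwrite("pics/crop1.png",np.hstack([cv2.resize(t[150:250,90:300],(800,381),interpolation=cv2.INTER_CUBIC)])[...,::-1])
cv2.imwrite("pics/crop2.png",cv2.resize(s[130:280,130:350],(800,545),interpolation=cv2.INTER_CUBIC)[...,::-1])
print("tin tri",tri((205.4,239),(191.7,228.8)), onz("top",(205.4,239),.044))
print("board tri",tri((204.5,159.8),(170,185.5)),onz("top",(204.5,159.8),.012))
for nm,z in(("tin_center",.062),("board_top",.012)):
  for d in r.silhouettes("top",nm):
    m=d["pixels"].astype(np.uint8);print(nm,d["at"],d["conf"],m.sum())
    cs=max(cv2.findContours(m,0,2)[0],key=cv2.contourArea)
    # map contour to plane z, rect there
    P=np.array([onz("top",(p[0][1],p[0][0]),z)[:2] for p in cs],np.float32)
    print("   rect",cv2.minAreaRect(P*1000))
print(r.get_state()["clock"])
E
```

```text
tin tri (array([0.49297185, 0.00723291, 0.03728036]), np.float64(0.0016665742425478185)) [0.49194506 0.00735144 0.044     ]
board tri (array([0.49582693, 0.22148382, 0.0073621 ]), np.float64(0.0010133570020702067)) [0.4959907  0.22011242 0.012     ]
tin_center [204.2, 241.4] 0.97 1016
   rect ((494.0692138671875, 2.675273895263672), (57.354248046875, 118.51553344726562), 5.728926658630371)
tin_center [155.4, 285.6] 0.84 1067
   rect ((624.4443969726562, -115.20723724365234), (59.24969482421875, 120.51396942138672), 28.079143524169922)
tin_center [270.2, 387.6] 0.55 1256
   rect ((321.4643859863281, -354.563232421875), (61.348934173583984, 127.76937866210938), 9.98412036895752)
board_top [204.5, 157.9] 0.7 5747
   rect ((500.3058166503906, 227.26304626464844), (205.38755798339844, 204.1737518310547), 84.40003967285156)
1.35
```

View pics/crop1.png

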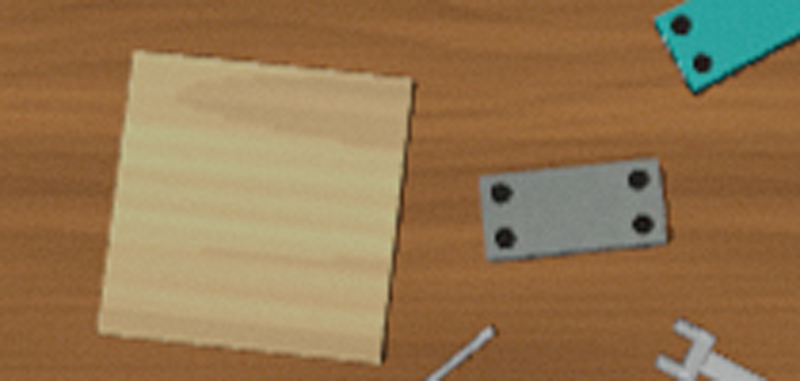

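View pics/crop2.png

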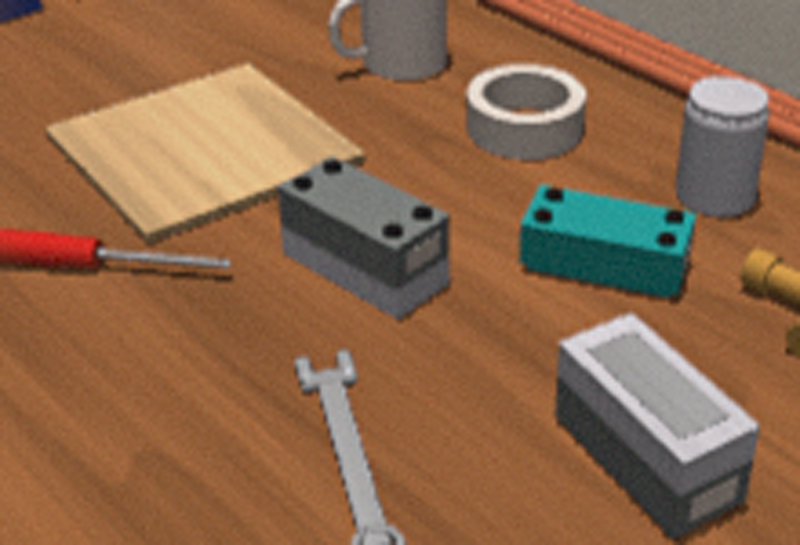

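The crop confirms it: the grey tin at top (205,240) has its feet up and the brighter lid below, so it is the target. The neighbour at (205,348) has its bright lid on top.

The plan has two steps with one regrasp:
1. Grip across the width at the seam, turn 90° about the jaw axis and stand it on its end on the board.
2. Regrasp from above, turn another 90° and set it on its feet.

```bash
cat >> h.py <<'E'
from scipy.spatial.transform import Rotation as R
def pose(s=None):
    s=s or r.get_state();q=s["eef_rot"];return R.from_quat([q[1],q[2],q[3],q[0]]),np.array(s["position"])
def target(jaw_deg,phi_deg):
    """tool rot: jaw(y) azimuth, phi = tilt of tool z from straight down toward a (=jaw+90)"""
    j=np.radians(jaw_deg);f=np.radians(phi_deg)
    y=np.array([np.cos(j),np.sin(j),0]);a=np.array([-np.sin(j),np.cos(j),0]);Z=np.array([0,0,1.])
    z=-np.cos(f)*Z+np.sin(f)*a;x=np.cos(f)*a+np.sin(f)*Z
    return R.from_matrix(np.c_[x,y,z])
def tcp(g,Rt): return np.array(g)+Rt.apply([0,0,.011])
def plan(Rt,pt,jaw,n=None,start=None,vmax=50,wmax=8.5):
    R0,p0=start or pose();dv=(R0.inv()*Rt).as_rotvec()
    k=max(np.linalg.norm(pt-p0)*1000/vmax,np.degrees(np.linalg.norm(dv))/wmax);n=n or int(np.ceil(k))
    for i in range(n):
        Ra=R0*R.from_rotvec(dv*i/n);d=Ra.inv().apply((pt-p0)/n)*1000
        print([*[round(float(v),3) for v in dv/n],*[round(float(v),1) for v in d],jaw],end=", ")
    print("\nn",n,"k",k)
def show():
    s=r.get_state();Rt,p=pose(s);m=Rt.as_matrix()
    print("t",round(s["clock"],2),"q",np.round(s["qpos"],3),"p",np.round(p*1e3,1),"grasp",np.round((p-.011*m[:,2])*1e3,1),"\n z",np.round(m[:,2],3),"x",np.round(m[:,0],3),"y",np.round(m[:,1],3),"F",np.round(s["force"],1),"T",np.round(s["ft_torque"],2),"open",round(s["opening"]*1e3,1))
E
python3 - <<'E'
from h import *
print("tin feet c",onz("top",(204.8,240.07),.066),"board",onz("top",(204.0,157.3),.012))
print("check feet proj side", [proj("side",(.493,.005,.0)) ])
c=np.array([.493,.006]);Rt=target(5.8,0)
plan(Rt,tcp([*c,.2],Rt),1)
E
```

```text
tin feet c [0.49227256 0.00338683 0.066     ] board [0.49731993 0.22682997 0.012     ]
check feet proj side [array([203.2576299 , 229.54990161])]
[0.0, -0.0, 0.083, -33.5, -33.7, 2.4, 1], [0.0, -0.0, 0.083, -36.1, -30.8, 2.4, 1], [0.0, -0.0, 0.083, -38.6, -27.7, 2.4, 1], [0.0, -0.0, 0.083, -40.7, -24.4, 2.4, 1], [0.0, -0.0, 0.083, -42.6, -20.9, 2.4, 1], [0.0, -0.0, 0.083, -44.2, -17.3, 2.4, 1], [0.0, -0.0, 0.083, -45.5, -13.5, 2.4, 1], [0.0, -0.0, 0.083, -46.5, -9.7, 2.4, 1], [0.0, -0.0, 0.083, -47.1, -5.8, 2.4, 1], [0.0, -0.0, 0.083, -47.4, -1.9, 2.4, 1], [0.0, -0.0, 0.083, -47.4, 2.1, 2.4, 1], [0.0, -0.0, 0.083, -47.1, 6.0, 2.4, 1], [0.0, -0.0, 0.083, -46.4, 9.9, 2.4, 1], [0.0, -0.0, 0.083, -45.4, 13.7, 2.4, 1], 
n 14 k 13.308424773574327
```

Emit:
drive_tool(moves=[[[0, 0, 0.083, -33.5, -33.7, 2.4, 1], [0, 0, 0.083, -36, -31, 2.4, 1], [0, 0, 0.083, -38.6, -27.7, 2.4, 1], [0, 0, 0.083, -40.7, -24.4, 2.4, 1], [0, 0, 0.083, -42.6, -21, 2.4, 1], [0, 0, 0.083, -44, -17.3, 2.4, 1], [0, 0, 0.083, -45.5, -13.5, 2.4, 1], [0, 0, 0.083, -46.5, -9.7, 2.4, 1]]], newtons=45)

```text
clock: 2.15
position: [0.3621, 0.2502, 0.2024]
eef_rot: [0.001, 0.473, 0.881, 0.002]
force: [1.3, 0.8, 0.7]
opening: 0.0952
```

Run:
```python
from h import *
show()
Rt=target(5.8,-15);plan(Rt,tcp([.4915,.0135,.13],Rt),1)
```

```text
t 2.15 q [ 4.530e-01  2.550e-01  2.018e+00  2.000e-03  8.650e-01 -1.340e-01] p [362.1 250.2 202.4] grasp [362.1 250.1 213.4] 
 z [ 0.003  0.004 -1.   ] x [-0.553  0.833  0.001] y [0.833 0.553 0.004] F [1.3 0.8 0.7] T [-0.01 -0.06  0.03] open 95.2
[0.011, -0.043, 0.08, -45.2, -4.1, 13.8, 1], [0.011, -0.043, 0.08, -44.8, -0.3, 15.7, 1], [0.011, -0.043, 0.08, -43.9, 3.4, 17.6, 1], [0.011, -0.043, 0.08, -42.7, 7.1, 19.4, 1], [0.011, -0.043, 0.08, -41.1, 10.7, 21.2, 1], [0.011, -0.043, 0.08, -39.2, 14.2, 22.8, 1], 
n 6 k 5.6947818656025815
```

Emit:
drive_tool(moves=[[[0.011, -0.043, 0.08, -45.2, -4, 13.8, 1], [0.011, -0.043, 0.08, -44.8, 0, 15.7, 1], [0.011, -0.043, 0.08, -43.9, 3.4, 17.6, 1], [0.011, -0.043, 0.08, -42.7, 7.1, 19.4, 1], [0.011, -0.043, 0.08, -41, 10.7, 21.2, 1], [0.011, -0.043, 0.08, -39.2, 14.2, 22.8, 1], [0, 0, 0, 0, 0, 0, 1]]])

```text
clock: 2.85
position: [0.4971, -0.005, 0.1191]
eef_rot: [0.102, 0.675, 0.726, -0.087]
force: [-0.0, 0.2, -0.4]
opening: 0.0949
```

Run:
```python
from h import *
show()
cv2.imwrite("pics/w1.png",r.snapshot("wrist")[...,::-1])
Rt=target(5.8,-15);plan(Rt,tcp([.4915,.0135,.1],Rt),1)
```

```text
t 2.85 q [-0.003  0.468  1.995 -0.426  0.693  0.256] p [497.1  -5.  119.1] grasp [496.8  -2.1 129.7] 
 z [ 0.03  -0.264 -0.964] x [-0.069  0.962 -0.266] y [0.997 0.075 0.01 ] F [-0.   0.2 -0.4] T [ 0.04  0.07 -0.04] open 94.9
[0.003, 0.006, -0.026, 21.9, -3.5, 25.3, 1], 
n 1 k 0.6736463146502996
```

View pics/w1.png

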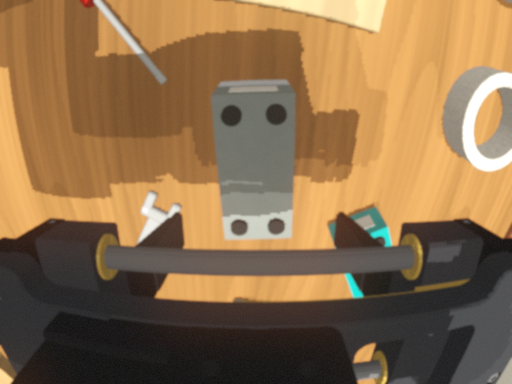

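Run:
```python
from h import *
c=r.calibration("wrist");E=np.array(c["extrinsics"])
P=[]
for row,col in((115,231.5),(114,276),(226.5,237.5),(226.5,277)):
    dx,dy=col-c["cx"],row-c["cy"];rr=np.hypot(dx,dy);th=rr/c["fx"]
    d=E[:3,:3]@np.array([np.sin(th)*dx/rr,np.sin(th)*dy/rr,np.cos(th)]);o=E[:3,3];P.append((o+d*(.066-o[2])/d[2])[:2])
P=np.array(P);print(P.round(4),P.mean(0).round(4))
v=P[:2].mean(0)-P[2:].mean(0);print("len",np.linalg.norm(v),"az",np.degrees(np.arctan2(v[1],v[0])))
show()
Rt=target(5.8,-15);plan(Rt,tcp([.4915,.0135,.1],Rt),1)
```

```text
[[ 0.4729  0.0515]
 [ 0.5022  0.0543]
 [ 0.4809 -0.0388]
 [ 0.5126 -0.0366]] [0.4922 0.0076]
len 0.09109891800418837 az 95.77546110689737
t 2.9 q [-0.     0.466  1.997 -0.424  0.693  0.254] p [496.1  -3.5 119.6] grasp [495.8  -0.6 130.2] 
 z [ 0.03  -0.263 -0.964] x [-0.072  0.962 -0.264] y [0.997 0.077 0.01 ] F [-1.1  0.7 -0.3] T [ 0.05  0.06 -0.  ] open 95.2
[0.003, 0.006, -0.026, 21.9, -3.5, 25.3, 1], 
n 1 k 0.6736463146502996
```

Emit:
drive_tool(moves=[[[0.002, 0.003, -0.015, 12, -3, 13, 1], [0.001, 0.003, -0.011, 10, -1.5, 13, 1], [0, 0, 0, 0, 0, 0, 1]]])

```text
clock: 3.2
position: [0.4899, 0.0123, 0.0892]
eef_rot: [0.097, 0.664, 0.737, -0.086]
force: [-0.1, 0.3, 0.4]
opening: 0.0951
```

Run:
```python
from h import *
show()
Rt=target(5.8,-15);plan(Rt,tcp([.4912,.016,.026],Rt),1,n=4)
```

```text
t 3.2 q [ 0.029  0.514  2.028 -0.451  0.628  0.296] p [489.9  12.3  89.2] grasp [489.6  15.1  99.8] 
 z [ 0.028 -0.256 -0.966] x [-0.1    0.961 -0.257] y [0.995 0.104 0.001] F [-0.1  0.3  0.4] T [0.08 0.08 0.01] open 95.1
[0.0, -0.0, 0.001, 4.9, 0.4, 17.8, 1], [0.0, -0.0, 0.001, 4.9, 0.4, 17.8, 1], [0.0, -0.0, 0.001, 4.9, 0.4, 17.8, 1], [0.0, -0.0, 0.001, 4.9, 0.4, 17.8, 1], 
n 4 k 1.476890582783752
```

Emit:
drive_tool(moves=[[[0, 0, 0, 4.9, 0.4, 17.8, 1], [0, 0, 0, 4.9, 0.4, 17.8, 1], [0, 0, 0, 3.5, 0.4, 12, 1], [0, 0, 0, 0, 0, 0, 1]]])

```text
clock: 3.6
position: [0.4919, 0.0155, 0.042]
eef_rot: [0.098, 0.662, 0.738, -0.084]
force: [1.0, -0.0, 0.7]
opening: 0.0951
```

Run:
```python
from h import *
show()
Rt=target(5.8,-15);plan(Rt,tcp([.4912,.016,.025],Rt),1,n=2)
```

```text
t 3.6 q [ 0.035  0.601  2.055 -0.537  0.524  0.4  ] p [491.9  15.5  42. ] grasp [491.5  18.3  52.7] 
 z [ 0.033 -0.255 -0.966] x [-0.104  0.961 -0.257] y [0.994 0.109 0.006] F [ 1.  -0.   0.7] T [ 0.03  0.08 -0.05] open 95.1
[0.004, -0.001, 0.003, 2.4, -0.4, 13.7, 1], [0.004, -0.001, 0.003, 2.5, -0.4, 13.7, 1], 
n 2 k 0.5550343986889814
```

Emit:
drive_tool(moves=[[[0.004, 0, 0.003, 2.4, -0.4, 13.5, 1], [0.004, 0, 0.003, 2.4, -0.4, 13.5, 1], [0, 0, 0, 0, 0, 0, 1]]])

```text
clock: 3.9
position: [0.4926, 0.0137, 0.0168]
eef_rot: [0.097, 0.664, 0.736, -0.086]
force: [-0.5, -0.6, 0.1]
opening: 0.095
```

Run:
```python
from h import *
show()
```

```text
t 3.9 q [ 0.032  0.651  2.062 -0.591  0.479  0.464] p [492.6  13.7  16.8] grasp [492.3  16.5  27.4] 
 z [ 0.029 -0.256 -0.966] x [-0.098  0.961 -0.258] y [0.995 0.102 0.002] F [-0.5 -0.6  0.1] T [ 0.08  0.04 -0.01] open 95.0
```

Emit:
drive_tool(moves=[[[0, 0, 0, 0.5, -1, 2, 1], [0, 0, 0, 0, 0, 0, -1], [0, 0, 0, 0, 0, 0, -1], [0, 0, 0, 0, 0, 0, -1], [0, 0, 0, 0, 0, 0, -1], [0, 0, 0, 0, 0, 0, -1], [0, 0, 0, 0, 0, 0, -1]]], newtons=50)

```text
clock: 4.6
position: [0.4931, 0.0139, 0.0183]
eef_rot: [0.099, 0.664, 0.736, -0.085]
force: [1.8, 0.7, -2.9]
opening: 0.0559
```

Run:
```python
from h import *
show()
```

```text
t 4.6 q [ 0.032  0.648  2.063 -0.595  0.477  0.468] p [493.1  13.9  18.3] grasp [492.7  16.7  28.9] 
 z [ 0.034 -0.256 -0.966] x [-0.098  0.961 -0.258] y [0.995 0.103 0.007] F [ 1.8  0.7 -2.9] T [ 0.14 -0.26  0.07] open 55.9
```

Emit:
drive_tool(moves=[[[0, 0, 0, -2.5, 0, -10, -1], [0, 0, 0, -5, 0, -19, -1], [0, 0, 0, -5, 0, -19, -1], [0, 0, 0, 0, 0, 0, -1]]])

```text
clock: 5.0
position: [0.4909, 0.0145, 0.0692]
eef_rot: [0.097, 0.664, 0.736, -0.086]
force: [-0.0, 0.1, -5.7]
opening: 0.0558
```

Run:
```python
from h import *
show()
s=r.snapshot("side")
cv2.imwrite("pics/s2.png",cv2.resize(s[60:280,120:400],(700,550),interpolation=cv2.INTER_CUBIC)[...,::-1])
```

```text
t 5.0 q [ 0.033  0.551  2.039 -0.482  0.585  0.338] p [490.9  14.5  69.2] grasp [490.6  17.3  79.8] 
 z [ 0.028 -0.255 -0.966] x [-0.099  0.961 -0.257] y [0.995 0.103 0.002] F [-0.   0.1 -5.7] T [ 0.39  0.03 -0.03] open 55.8
```

View pics/s2.png

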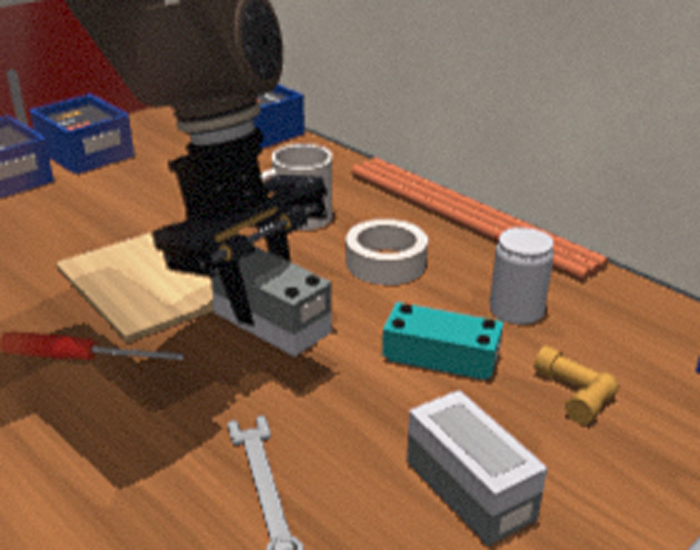

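Run:
```python
from h import *
Rt=target(5.8,30);plan(Rt,tcp([.494,.12,.185],Rt),-1,n=8)
```

```text
[0.0, 0.098, 0.0, 9.9, 1.8, -16.5, -1], [0.0, 0.098, 0.0, 11.4, 1.8, -15.5, -1], [0.0, 0.098, 0.0, 12.9, 1.8, -14.3, -1], [0.0, 0.098, 0.0, 14.2, 1.8, -12.9, -1], [0.0, 0.098, 0.0, 15.4, 1.8, -11.5, -1], [0.0, 0.098, 0.0, 16.5, 1.8, -9.9, -1], [0.0, 0.098, 0.0, 17.4, 1.8, -8.3, -1], [0.0, 0.098, 0.0, 18.1, 1.8, -6.5, -1], 
n 8 k 5.2792622466495995
```

Emit:
drive_tool(moves=[[[0, 0.098, 0, 9.9, 1.8, -16.5, -1], [0, 0.098, 0, 11.4, 1.8, -15.5, -1], [0, 0.098, 0, 12.9, 1.8, -14.3, -1], [0, 0.098, 0, 14.2, 1.8, -13, -1], [0, 0.098, 0, 15.4, 1.8, -11.5, -1], [0, 0.098, 0, 16.5, 1.8, -10, -1], [0, 0.098, 0, 17.4, 1.8, -8.3, -1], [0, 0.098, 0, 18, 1.8, -6.5, -1]]])

```text
clock: 5.85
position: [0.4898, 0.1283, 0.1732]
eef_rot: [-0.206, 0.645, 0.714, 0.179]
force: [-1.2, -0.0, -7.1]
opening: 0.0558
```

Run:
```python
from h import *
show()
Rt=target(5.8,75);plan(Rt,tcp([.497,.22,.16],Rt),-1,n=8)
```

```text
t 5.85 q [-0.148  0.444  1.942  0.636  1.019 -0.664] p [489.8 128.3 173.2] grasp [490.5 122.5 182.6] 
 z [-0.064  0.521 -0.851] x [-0.084  0.847  0.525] y [ 0.994  0.105 -0.01 ] F [-1.2 -0.  -7.1] T [-0.87 -0.04  0.01] open 55.8
[-0.001, 0.095, -0.001, 9.7, 2.1, 8.3, -1], [-0.001, 0.095, -0.001, 8.9, 2.1, 9.2, -1], [-0.001, 0.095, -0.001, 8.0, 2.1, 10.0, -1], [-0.001, 0.095, -0.001, 7.0, 2.1, 10.7, -1], [-0.001, 0.095, -0.001, 5.9, 2.1, 11.3, -1], [-0.001, 0.095, -0.001, 4.9, 2.1, 11.8, -1], [-0.001, 0.095, -0.001, 3.7, 2.1, 12.3, -1], [-0.001, 0.095, -0.001, 2.5, 2.1, 12.5, -1], 
n 8 k 5.101949807298372
```

Emit:
drive_tool(moves=[[[0, 0.095, 0, 9.7, 2, 8.3, -1], [0, 0.095, 0, 8.9, 2, 9.2, -1], [0, 0.095, 0, 8, 2, 10, -1], [0, 0.095, 0, 7, 2, 10.7, -1], [0, 0.095, 0, 6, 2, 11.3, -1], [0, 0.095, 0, 5, 2, 11.8, -1], [0, 0.095, 0, 3.7, 2, 12.3, -1], [0, 0.095, 0, 2.5, 2, 12.5, -1]]])

```text
clock: 6.65
position: [0.4946, 0.2306, 0.1504]
eef_rot: [-0.462, 0.533, 0.579, 0.408]
force: [0.7, -0.3, -5.9]
opening: 0.056
```

Run:
```python
from h import *
show()
s=r.snapshot("side")
cv2.imwrite("pics/s3.png",cv2.resize(s[20:240,80:360],(700,550),interpolation=cv2.INTER_CUBIC)[...,::-1])
t=r.snapshot("wrist");cv2.imwrite("pics/w3.png",t[...,::-1])
show()
Rt=target(5.8,75);plan(Rt,tcp([.497,.226,.12],Rt),-1,n=4)
```

```text
t 6.65 q [-0.173  0.781  2.001  1.228  1.439 -1.2  ] p [494.6 230.6 150.4] grasp [495.7 219.9 153.1] 
 z [-0.101  0.965 -0.24 ] x [-0.004  0.241  0.97 ] y [ 0.995  0.099 -0.02 ] F [ 0.7 -0.3 -5.9] T [-1.43 -0.08  0.07] open 56.0
t 6.75 q [-0.172  0.783  2.001  1.227  1.438 -1.199] p [493.8 230.9 148.8] grasp [495.  220.3 151.5] 
 z [-0.103  0.965 -0.241] x [-0.     0.243  0.97 ] y [ 0.995  0.1   -0.025] F [-0.2  0.4 -5.9] T [-1.49 -0.13 -0.01] open 56.1
[-0.001, -0.004, -0.006, -7.3, 0.9, 3.2, -1], [-0.001, -0.004, -0.006, -7.3, 0.8, 3.3, -1], [-0.001, -0.004, -0.006, -7.3, 0.8, 3.3, -1], [-0.001, -0.004, -0.006, -7.3, 0.7, 3.3, -1], 
n 4 k 0.6450243552927859
```

View pics/s3.png

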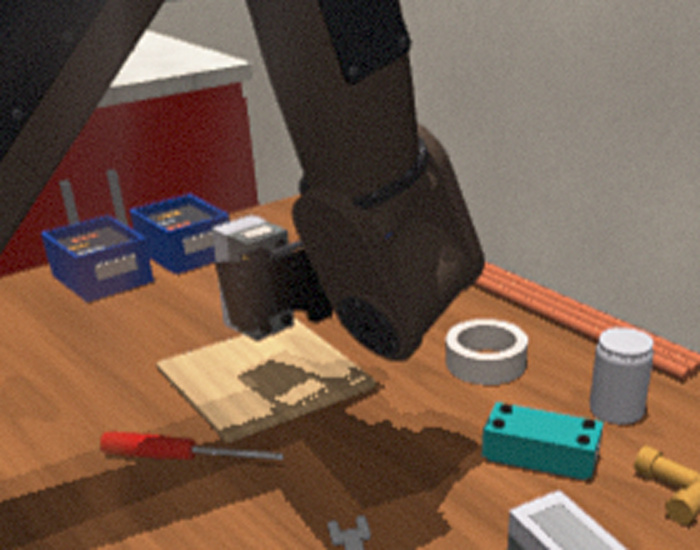

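View pics/w3.png

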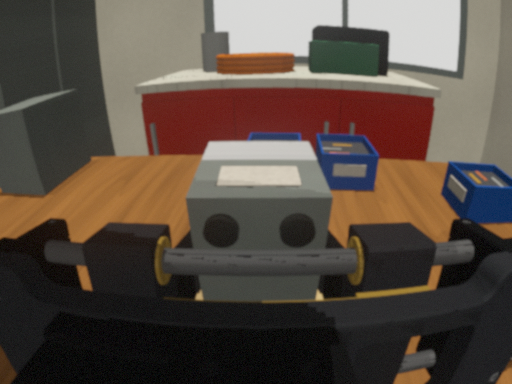

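Emit:
drive_tool(moves=[[[0, -0.004, -0.006, -11, 0.8, 4.5, -1], [0, -0.004, -0.006, -11, 0.8, 4.5, -1], [0, -0.004, -0.006, -11, 0.8, 4.5, -1], [0, -0.004, -0.006, -11, 0.8, 4.5, -1], [0, 0, 0, 0, 0, 0, -1]]])

```text
clock: 7.25
position: [0.4958, 0.2367, 0.0965]
eef_rot: [-0.45, 0.532, 0.593, 0.404]
force: [0.2, 0.3, -5.7]
opening: 0.0559
```

Run:
```python
from h import *
show()
Rt=target(5.8,75.2);plan(Rt,tcp([.497,.226,.086],Rt),-1,n=3)
```

```text
t 7.25 q [-0.157  0.871  1.995  1.243  1.379 -1.3  ] p [495.8 236.7  96.5] grasp [496.9 226.1  99.4] 
 z [-0.104  0.957 -0.269] x [-0.029  0.268  0.963] y [0.994 0.108 0.   ] F [ 0.2  0.3 -5.7] T [-1.44 -0.14  0.01] open 55.9
[-0.002, 0.005, 0.001, -4.3, 0.0, 1.2, -1], [-0.002, 0.005, 0.001, -4.3, 0.0, 1.1, -1], [-0.002, 0.005, 0.001, -4.3, 0.0, 1.1, -1], 
n 3 k 0.2659059607338969
```

Emit:
drive_tool(moves=[[[-0.002, 0.005, 0, -4.3, 0, 1.2, -1], [-0.002, 0.005, 0, -4.3, 0, 1.2, -1], [0, 0.004, 0, -3, 0, 0.8, -1], [0, 0, 0, 0, 0, 0, -1]]])

```text
clock: 7.65
position: [0.4961, 0.2365, 0.0839]
eef_rot: [-0.453, 0.53, 0.589, 0.409]
force: [0.0, -0.7, -5.3]
opening: 0.0557
```

Run:
```python
from h import *
show()
s=r.snapshot("side")
cv2.imwrite("pics/s4.png",cv2.resize(s[90:210,120:280],(800,600),interpolation=cv2.INTER_CUBIC)[...,::-1])
show()
```

```text
t 7.65 q [-0.159  0.902  1.994  1.255  1.383 -1.333] p [496.1 236.5  83.9] grasp [497.2 225.9  86.7] 
 z [-0.099  0.962 -0.255] x [-0.029  0.254  0.967] y [0.995 0.103 0.002] F [ 0.  -0.7 -5.3] T [-1.47 -0.08  0.01] open 55.7
t 7.7 q [-0.159  0.902  1.994  1.255  1.383 -1.332] p [496.1 236.5  84.1] grasp [497.2 225.9  86.9] 
 z [-0.099  0.962 -0.255] x [-0.029  0.254  0.967] y [0.995 0.103 0.003] F [ 0.3 -0.3 -6. ] T [-1.45 -0.11 -0.05] open 55.7
```

View pics/s4.png

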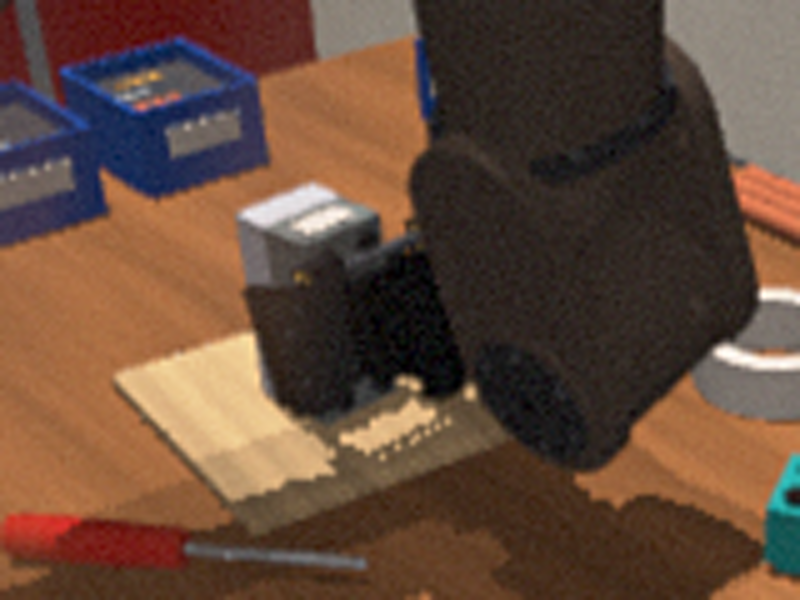

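Emit:
drive_tool(moves=[[[0, 0, 0, -2, 0, 0.5, -1], [0, 0, 0, 0, 0, 0, -1]]])

```text
clock: 7.9
position: [0.4963, 0.2364, 0.0822]
eef_rot: [-0.452, 0.53, 0.589, 0.41]
force: [-0.4, 0.1, -5.8]
opening: 0.056
```

Emit:
drive_tool(moves=[[[0, 0, 0, -1.5, 0, 0.4, -1], [0, 0, 0, 0, 0, 0, -1]]])

```text
clock: 8.1
position: [0.4964, 0.2364, 0.0807]
eef_rot: [-0.452, 0.53, 0.589, 0.41]
force: [0.0, 0.2, -5.8]
opening: 0.0559
```

Emit:
drive_tool(moves=[[[0, 0, 0, -1.5, 0, 0.4, -1], [0, 0, 0, 0, 0, 0, -1]]])

```text
clock: 8.3
position: [0.4966, 0.2365, 0.0807]
eef_rot: [-0.453, 0.529, 0.589, 0.411]
force: [0.0, -0.2, -6.1]
opening: 0.056
```

Emit:
drive_tool(moves=[[[0, 0, 0, -1.5, 0, 0.4, -1], [0, 0, 0, 0, 0, 0, -1]]])

```text
clock: 8.5
position: [0.4967, 0.2366, 0.0807]
eef_rot: [-0.453, 0.528, 0.588, 0.412]
force: [-0.9, 0.6, -6.0]
opening: 0.0559
```

Emit:
drive_tool(moves=[[[0, 0, 0, -1.5, 0, 0.4, -1], [0, 0, 0, 0, 0, 0, -1]]])

```text
clock: 8.7
position: [0.4968, 0.2367, 0.0806]
eef_rot: [-0.454, 0.527, 0.588, 0.413]
force: [0.7, 0.6, -5.8]
opening: 0.0553
```

Run:
```python
from h import *
show()
st=r.get_state();print(st["effort"].round(1),st["joint_vel"].round(3))
s=r.snapshot("side")
cv2.imwrite("pics/s5.png",cv2.resize(s[110:230,160:320],(800,600),interpolation=cv2.INTER_CUBIC)[...,::-1])
s=r.snapshot("top")
cv2.imwrite("pics/t5.png",cv2.resize(s[80:290,90:370],(800,600),interpolation=cv2.INTER_CUBIC)[...,::-1])
s=r.snapshot("wrist")
cv2.imwrite("pics/w5.png",s[...,::-1])
```

```text
t 8.7 q [-0.16   0.913  1.992  1.26   1.389 -1.346] p [496.8 236.7  80.6] grasp [497.9 226.1  83.4] 
 z [-0.098  0.964 -0.246] x [-0.032  0.244  0.969] y [0.995 0.103 0.007] F [ 0.7  0.6 -5.8] T [-1.46 -0.09  0.06] open 55.3
[  0.2 -65.   -3.5   1.1   4.2  -0. ] [ 0.001 -0.004 -0.001  0.001  0.002  0.002]
```

View pics/s5.png

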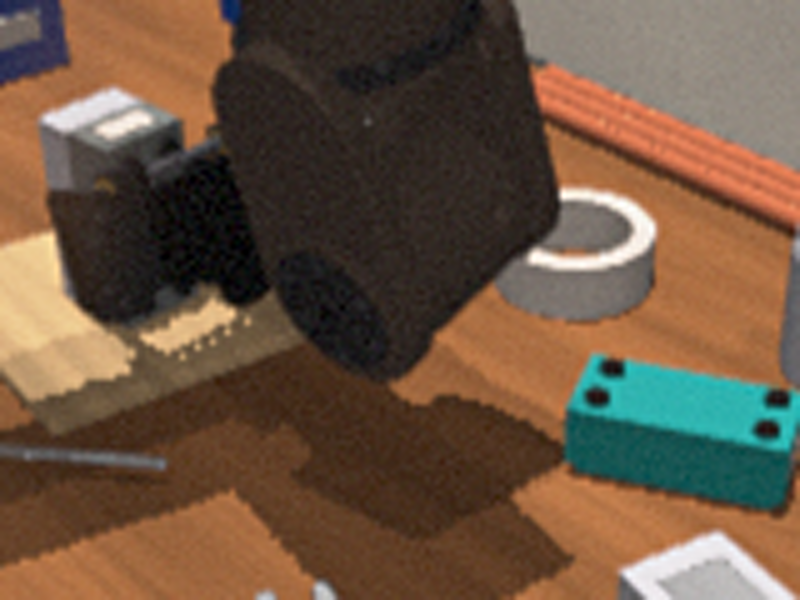

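View pics/t5.png

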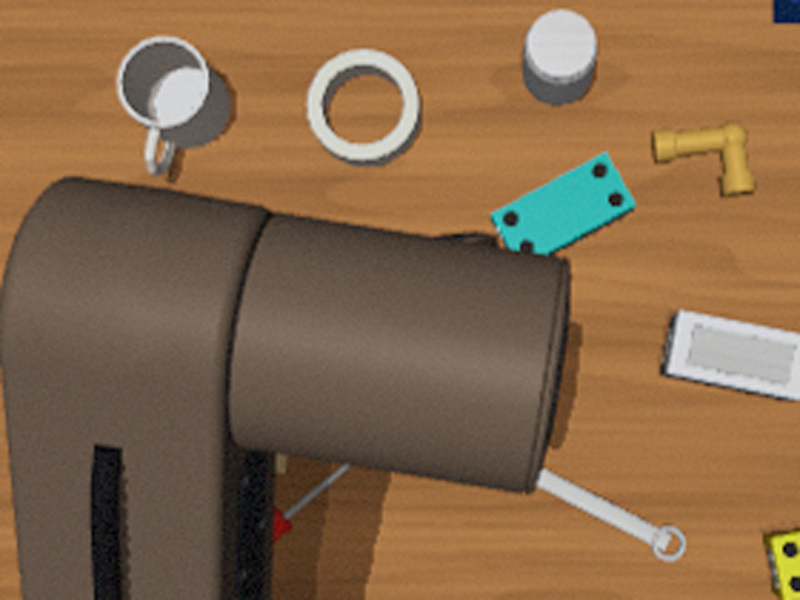

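View pics/w5.png

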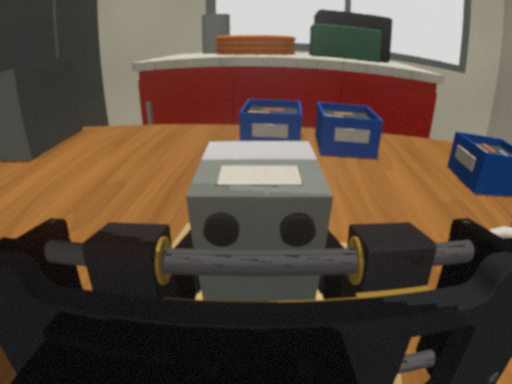

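Emit:
drive_tool(moves=[[[0, 0.005, 0, -1.5, 0, 0.4, -1], [0, 0, 0, 0, 0, 0, -1]]])

```text
clock: 9.05
position: [0.497, 0.2368, 0.0807]
eef_rot: [-0.456, 0.525, 0.586, 0.416]
force: [0.1, -0.3, -4.9]
opening: 0.0559
```

Run:
```python
from h import *
show()
st=r.get_state();print(np.round(st["qpos"],4),st["effort"].round(2),st["joint_vel"].round(3))
c=r.calibration("wrist")
```

```text
t 9.05 q [-0.161  0.918  1.991  1.262  1.397 -1.35 ] p [497.  236.8  80.7] grasp [498.  226.2  83.3] 
 z [-0.098  0.966 -0.238] x [-0.032  0.236  0.971] y [0.995 0.102 0.008] F [ 0.1 -0.3 -4.9] T [-1.39 -0.05  0.09] open 55.9
[-0.1611  0.9177  1.9911  1.2617  1.3966 -1.3504] [  0.25 -64.65  -3.46   1.11   4.09  -0.09] [ 0.    -0.007 -0.001 -0.002 -0.003  0.003]
```

Emit:
drive_tool(moves=[[[0, -0.018, 0, 0, 0, 0, -1], [0, 0, 0, 0, 0, 0, -1]]])

```text
clock: 9.25
position: [0.4969, 0.237, 0.0805]
eef_rot: [-0.451, 0.529, 0.59, 0.411]
force: [0.7, -2.0, 0.2]
opening: 0.0558
```

Run:
```python
from h import *
show()
st=r.get_state();print(np.round(st["qpos"],4),st["effort"].round(2))
```

```text
t 9.25 q [-0.158  0.908  1.993  1.259  1.38  -1.342] p [496.9 237.   80.5] grasp [498.  226.5  83.4] 
 z [-0.097  0.962 -0.256] x [-0.033  0.254  0.967] y [0.995 0.102 0.007] F [ 0.7 -2.   0.2] T [-0.51  0.06  0.05] open 55.8
[-0.1584  0.9084  1.9929  1.2587  1.3798 -1.3417] [ 7.600e-01 -6.296e+01 -3.270e+00  6.500e-01  2.730e+00  1.000e-02]
```

Emit:
drive_tool(moves=[[[0, 0, 0, 0, 0, 0, 0.3], [0, 0, 0, 0, 0, 0, 0.3], [0, 0, 0, 0, 0, 0, 0.6], [0, 0, 0, 0, 0, 0, 1], [0, 0, 0, 0, 0, 0, 1]]])

```text
clock: 9.75
position: [0.4969, 0.2372, 0.0806]
eef_rot: [-0.451, 0.529, 0.59, 0.411]
force: [-0.2, -0.1, -0.1]
opening: 0.0806
```

Run:
```python
from h import *
show()
s=r.snapshot("wrist")
cv2.imwrite("pics/w6.png",s[...,::-1])
s=r.snapshot("side")
cv2.imwrite("pics/s6.png",cv2.resize(s[90:210,120:280],(800,600),interpolation=cv2.INTER_CUBIC)[...,::-1])
```

```text
t 9.75 q [-0.158  0.908  1.993  1.259  1.38  -1.342] p [496.9 237.2  80.6] grasp [498.  226.6  83.4] 
 z [-0.097  0.962 -0.256] x [-0.034  0.254  0.967] y [0.995 0.103 0.008] F [-0.2 -0.1 -0.1] T [-0.57 -0.02  0.03] open 80.6
```

View pics/w6.png

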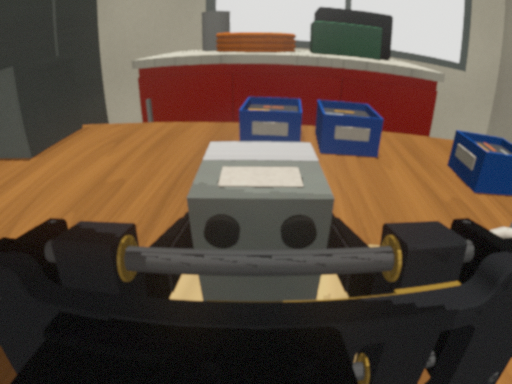

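View pics/s6.png

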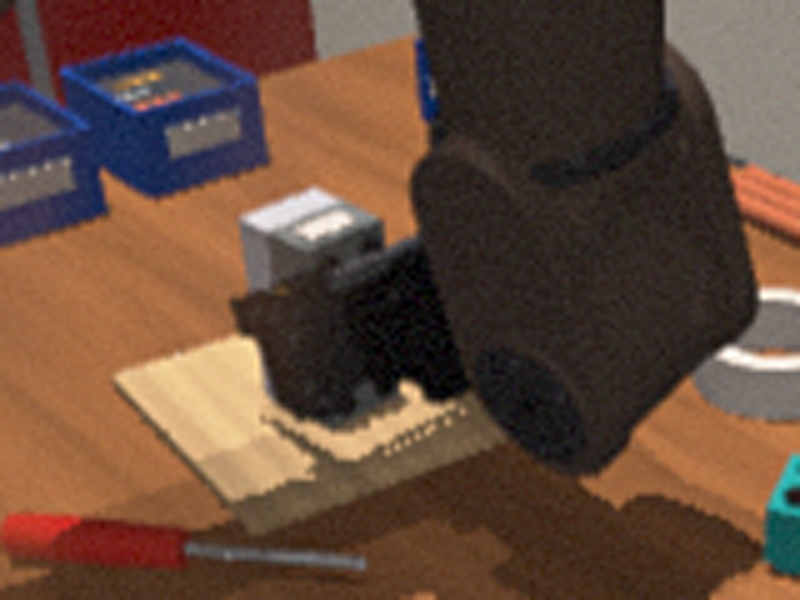

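Emit:
drive_tool(moves=[[[0, 0, 0, 14.5, 0, -3.9, 1], [0, 0, 0, 29, 0, -7.7, 1], [0, 0, 0, 29, 0, -7.7, 1], [0, 0, 0, 29, 0, -7.7, 1], [0, 0, 0, 0, 0, 0, 1]]])

```text
clock: 10.35
position: [0.4955, 0.2371, 0.1922]
eef_rot: [-0.452, 0.529, 0.59, 0.41]
force: [0.3, -1.3, 0.4]
opening: 0.0953
```

Run:
```python
from h import *
show()
Rt=target(5.8,-20);plan(Rt,tcp([.4977,.2294,.19],Rt),1,n=13)
s=r.snapshot("side")
cv2.imwrite("pics/s7.png",cv2.resize(s[50:210,100:313],(800,600),interpolation=cv2.INTER_CUBIC)[...,::-1])
```

```text
t 10.35 q [-0.159  0.694  1.992  1.226  1.451 -1.134] p [495.5 237.1 192.2] grasp [496.6 226.5 195. ] 
 z [-0.098  0.962 -0.255] x [-0.032  0.254  0.967] y [0.995 0.103 0.006] F [ 0.3 -1.3  0.4] T [-0.64  0.04 -0.02] open 95.3
[0.0, -0.128, 0.0, -1.2, 0.1, -0.6, 1], [0.0, -0.128, 0.0, -1.2, 0.1, -0.5, 1], [0.0, -0.128, 0.0, -1.3, 0.1, -0.3, 1], [0.0, -0.128, 0.0, -1.3, 0.1, -0.1, 1], [0.0, -0.128, 0.0, -1.3, 0.1, 0.0, 1], [0.0, -0.128, 0.0, -1.3, 0.1, 0.2, 1], [0.0, -0.128, 0.0, -1.3, 0.1, 0.4, 1], [0.0, -0.128, 0.0, -1.2, 0.1, 0.5, 1], [0.0, -0.128, 0.0, -1.1, 0.1, 0.7, 1], [0.0, -0.128, 0.0, -1.0, 0.1, 0.8, 1], [0.0, -0.128, 0.0, -0.9, 0.1, 0.9, 1], [0.0, -0.128, 0.0, -0.8, 0.1, 1.0, 1], [0.0, -0.128, 0.0, -0.7, 0.1, 1.1, 1], 
n 13 k 11.200002486427426
```

View pics/s7.png

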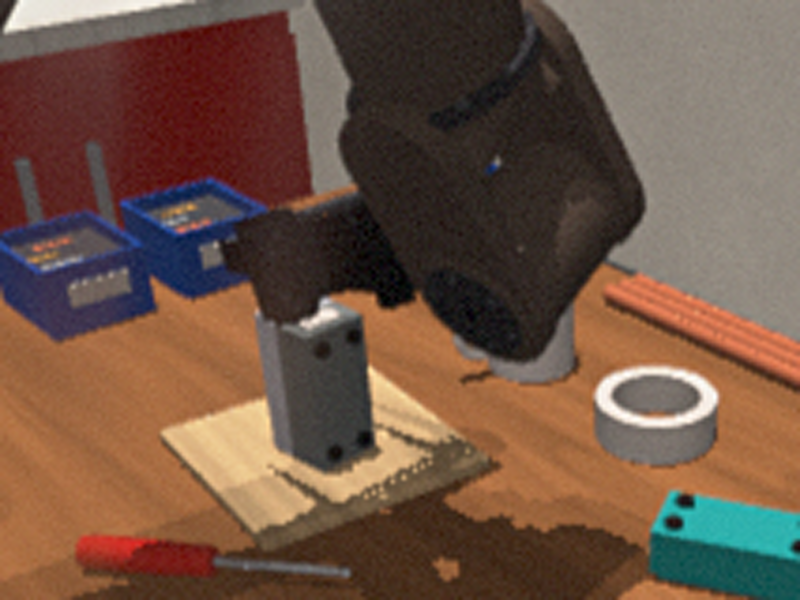

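The pair stands on its end on the board with the lid on. In the crop the feet are at (322–365, 337–452) and the lid is on the far side. Next I swing the tool down above it.

Emit:
drive_tool(moves=[[[0, -0.128, 0, -1.2, 0, -0.6, 1], [0, -0.128, 0, -1.2, 0, -0.5, 1], [0, -0.128, 0, -1.3, 0, -0.3, 1], [0, -0.128, 0, -1.3, 0, 0, 1], [0, -0.128, 0, -1.3, 0, 0, 1], [0, -0.128, 0, -1.3, 0, 0.2, 1], [0, -0.128, 0, -1.3, 0, 0.4, 1], [0, -0.128, 0, -1.2, 0, 0.5, 1]]])

```text
clock: 11.2
position: [0.4966, 0.2259, 0.1793]
eef_rot: [-0.092, 0.668, 0.734, 0.086]
force: [0.3, -0.6, -0.9]
opening: 0.0956
```

Run:
```python
from h import *
show()
Rt=target(5.8,-20);plan(Rt,tcp([.4977,.2294,.18],Rt),1,n=6)
```

```text
t 11.2 q [ 0.184  0.416  1.858  0.331  0.869 -0.126] p [496.6 225.9 179.3] grasp [496.9 223.2 190. ] 
 z [-0.02   0.249 -0.968] x [-0.092  0.964  0.25 ] y [0.996 0.094 0.003] F [ 0.3 -0.6 -0.9] T [-0.34  0.05 -0.01] open 95.6
[0.0, -0.1, -0.001, -0.5, 0.2, 1.5, 1], [0.0, -0.1, -0.001, -0.3, 0.2, 1.6, 1], [0.0, -0.1, -0.001, -0.1, 0.2, 1.6, 1], [0.0, -0.1, -0.001, 0.0, 0.2, 1.6, 1], [0.0, -0.1, -0.001, 0.2, 0.2, 1.6, 1], [0.0, -0.1, -0.001, 0.3, 0.2, 1.6, 1], 
n 6 k 4.055198470032521
```

Emit:
drive_tool(moves=[[[0, -0.1, 0, -0.5, 0.2, 1.5, 1], [0, -0.1, 0, 0, 0.2, 1.6, 1], [0, -0.1, 0, 0, 0.2, 1.6, 1], [0, -0.1, 0, 0, 0.2, 1.6, 1], [0, -0.1, 0, 0, 0.2, 1.6, 1], [0, -0.09, 0, 0.3, 0.2, 1.6, 1], [0, 0, 0, 0, 0, 0, 1]]])

```text
clock: 11.9
position: [0.4967, 0.2268, 0.1671]
eef_rot: [0.137, 0.66, 0.728, -0.122]
force: [0.5, -0.0, 0.8]
opening: 0.0952
```

Run:
```python
from h import *
show()
Rt=target(5.8,-20);plan(Rt,tcp([.4977,.2294,.14],Rt),1,n=3)
cv2.imwrite("pics/w8.png",r.snapshot("wrist")[...,::-1])
```

```text
t 11.9 q [ 0.47   0.515  1.744 -0.398  1.055  0.6  ] p [496.7 226.8 167.1] grasp [496.3 230.7 177.3] 
 z [ 0.039 -0.358 -0.933] x [-0.091  0.929 -0.36 ] y [0.995 0.099 0.004] F [ 0.5 -0.   0.8] T [0.11 0.08 0.04] open 95.2
[0.001, 0.006, -0.001, 4.1, 0.4, 11.8, 1], [0.001, 0.006, -0.001, 4.0, 0.4, 11.8, 1], [0.001, 0.006, -0.001, 3.9, 0.4, 11.8, 1], 
n 3 k 0.748989597909658
```

View pics/w8.png

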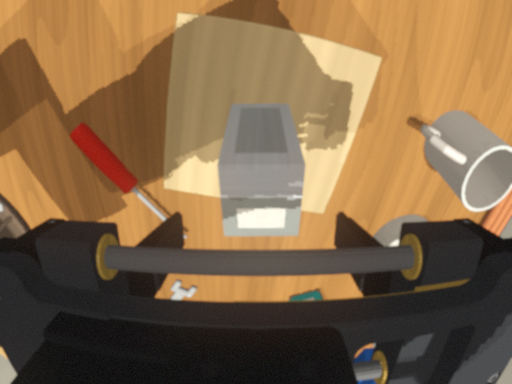

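Run:
```python
from h import *
c=r.calibration("wrist");E=np.array(c["extrinsics"])
for row,col in((197,221),(197,302),(235,223),(235,299),(235,261),(197,261)):
    dx,dy=col-c["cx"],row-c["cy"];rr=np.hypot(dx,dy);th=rr/c["fx"]
    d=E[:3,:3]@np.array([np.sin(th)*dx/rr,np.sin(th)*dy/rr,np.cos(th)]);o=E[:3,3];print(row,col,(o+d*(.132-o[2])/d[2]).round(4))
im=cv2.imread("pics/w8.png");cv2.imwrite("pics/w8c.png",cv2.resize(im[90:250,200:330],(650,600),interpolation=cv2.INTER_CUBIC))
show()
```

```text
197 221 [0.4697 0.2252 0.132 ]
197 302 [0.5248 0.2304 0.132 ]
235 223 [0.472  0.1894 0.132 ]
235 299 [0.5293 0.1948 0.132 ]
235 261 [0.5005 0.1923 0.132 ]
197 261 [0.4969 0.2278 0.132 ]
t 11.95 q [ 0.469  0.514  1.744 -0.395  1.053  0.598] p [496.7 226.5 167.3] grasp [496.3 230.4 177.5] 
 z [ 0.038 -0.355 -0.934] x [-0.091  0.93  -0.357] y [0.995 0.098 0.004] F [ 0.4  0.3 -0.3] T [0.11 0.01 0.03] open 94.9
```

View pics/w8c.png

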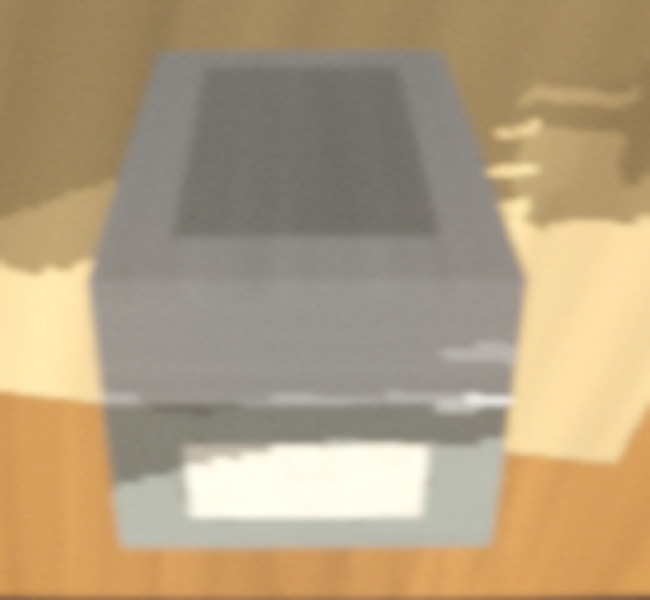

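The lid sits flush, with the seam at about (0.497, 0.228). Next I descend to the regrasp.

Emit:
drive_tool(moves=[[[0.001, 0.006, 0, 4, 0.4, 11.8, 1], [0.001, 0.006, 0, 4, 0.4, 11.8, 1], [0, 0.004, 0, 4, 0.4, 11.8, 1], [0, 0, 0, 0, 0, 0, 1]]])

```text
clock: 12.35
position: [0.4978, 0.2235, 0.1265]
eef_rot: [0.125, 0.663, 0.729, -0.114]
force: [-0.2, 0.1, 0.2]
opening: 0.0948
```

Run:
```python
from h import *
show()
Rt=target(5.8,-20);plan(Rt,tcp([.4972,.2285,.097],Rt),1,n=3)
```

```text
t 12.35 q [ 0.452  0.561  1.783 -0.391  0.958  0.61 ] p [497.8 223.5 126.5] grasp [497.4 227.2 136.9] 
 z [ 0.031 -0.331 -0.943] x [-0.09   0.939 -0.333] y [ 0.996  0.095 -0.001] F [-0.2  0.1  0.2] T [ 0.12  0.06 -0.01] open 94.8
[-0.001, -0.003, -0.002, 4.8, -0.0, 12.4, 1], [-0.001, -0.003, -0.002, 4.9, -0.0, 12.4, 1], [-0.001, -0.003, -0.002, 4.9, -0.0, 12.4, 1], 
n 3 k 0.7979303002746948
```

Emit:
drive_tool(moves=[[[0, -0.003, -0.002, 4.8, 0, 12.4, 1], [0, -0.003, -0.002, 4.8, 0, 12.4, 1], [0, -0.003, -0.002, 4.9, 0, 12, 1], [0, 0, 0, 0, 0, 0, 1]]])

```text
clock: 12.75
position: [0.4978, 0.2236, 0.0838]
eef_rot: [0.127, 0.661, 0.73, -0.117]
force: [-0.8, 0.3, 0.2]
opening: 0.0953
```

Run:
```python
from h import *
show()
Rt=target(5.8,-20);plan(Rt,tcp([.4972,.2285,.097],Rt),1,n=1)
```

```text
t 12.75 q [ 0.455  0.625  1.81  -0.424  0.88   0.657] p [497.8 223.6  83.8] grasp [497.4 227.3  94.1] 
 z [ 0.031 -0.338 -0.941] x [-0.094  0.936 -0.34 ] y [ 0.995  0.098 -0.003] F [-0.8  0.3  0.2] T [0.17 0.08 0.02] open 95.3
[-0.004, -0.002, -0.001, 0.1, -0.1, -3.1, 1], 
n 1 k 0.06278514089708609
```

Emit:
drive_tool(moves=[[[-0.004, 0, 0, 0, 0, -3, 1], [0, 0, 0, 0, 0, 0, 0.4], [0, 0, 0, 0, 0, 0, 0.4], [0, 0, 0, 0, 0, 0, -1], [0, 0, 0, 0, 0, 0, -1], [0, 0, 0, 0, 0, 0, -1], [0, 0, 0, 0, 0, 0, -1], [0, 0, 0, 0, 0, 0, -1]]], newtons=50)

```text
clock: 13.55
position: [0.4982, 0.2254, 0.0879]
eef_rot: [0.129, 0.661, 0.731, -0.114]
force: [-0.3, 0.2, -0.5]
opening: 0.0561
```

Run:
```python
from h import *
show()
cv2.imwrite("pics/w9.png",r.snapshot("wrist")[...,::-1])
```

```text
t 13.55 q [ 0.458  0.618  1.808 -0.425  0.883  0.657] p [498.2 225.4  87.9] grasp [497.8 229.1  98.3] 
 z [ 0.037 -0.337 -0.941] x [-0.094  0.936 -0.339] y [0.995 0.101 0.003] F [-0.3  0.2 -0.5] T [0.18 0.12 0.07] open 56.1
```

View pics/w9.png

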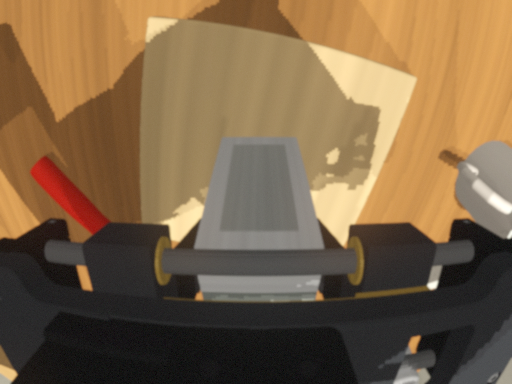

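Emit:
drive_tool(moves=[[[0, 0, 0, -3.4, 0, -9.4, -1], [0, 0, 0, -6.8, 0, -18.8, -1], [0, 0, 0, -6.8, 0, -18.8, -1], [0, 0, 0, -6.8, 0, -18.8, -1], [0, 0, 0, 0, 0, 0, -1]]])

```text
clock: 14.1
position: [0.4964, 0.225, 0.1598]
eef_rot: [0.127, 0.661, 0.731, -0.116]
force: [0.9, -1.0, -6.4]
opening: 0.0557
```

Run:
```python
from h import *
show()
s=r.snapshot("side")
cv2.imwrite("pics/s10.png",cv2.resize(s[50:210,100:313],(800,600),interpolation=cv2.INTER_CUBIC)[...,::-1])
Rt=target(5.8,25);plan(Rt,tcp([.497,.215,.2],Rt),-1,n=8)
```

```text
t 14.1 q [ 0.458  0.518  1.755 -0.378  1.029  0.58 ] p [496.4 225.  159.8] grasp [496.1 228.7 170.2] 
 z [ 0.032 -0.337 -0.941] x [-0.095  0.936 -0.339] y [ 0.995  0.1   -0.002] F [ 0.9 -1.  -6.4] T [0.5  0.09 0.  ] open 55.7
[-0.0, 0.098, -0.0, -2.0, -0.0, -3.5, -1], [-0.0, 0.098, -0.0, -1.6, -0.0, -3.7, -1], [-0.0, 0.098, -0.0, -1.2, -0.0, -3.8, -1], [-0.0, 0.098, -0.0, -0.9, -0.0, -3.9, -1], [-0.0, 0.098, -0.0, -0.5, 0.0, -4.0, -1], [-0.0, 0.098, -0.0, -0.1, 0.0, -4.0, -1], [-0.0, 0.098, -0.0, 0.3, 0.0, -4.0, -1], [-0.0, 0.098, -0.0, 0.7, 0.0, -3.9, -1], 
n 8 k 5.27298691884288
```

View pics/s10.png

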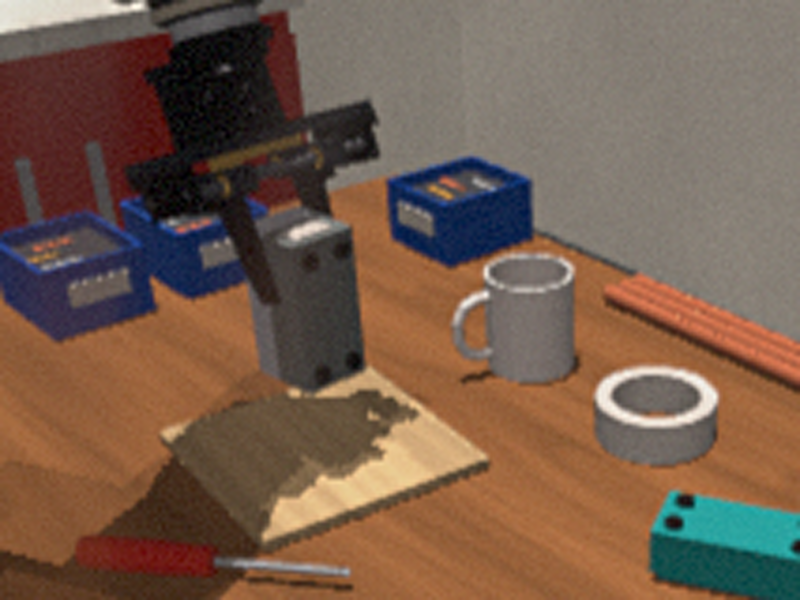

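Lifted together: lid on, weight about 6 N. Turning the second 90°.

Emit:
drive_tool(moves=[[[0, 0.098, 0, -2, 0, -3.5, -1], [0, 0.098, 0, -1.6, 0, -3.7, -1], [0, 0.098, 0, -1.2, 0, -3.8, -1], [0, 0.098, 0, -0.9, 0, -4, -1], [0, 0.098, 0, -0.5, 0, -4, -1], [0, 0.098, 0, 0, 0, -4, -1], [0, 0.098, 0, 0.3, 0, -4, -1], [0, 0.098, 0, 0.7, 0, -4, -1]]])

```text
clock: 14.95
position: [0.4922, 0.2194, 0.1825]
eef_rot: [-0.174, 0.654, 0.722, 0.148]
force: [-0.8, 0.6, -5.6]
opening: 0.0553
```

Run:
```python
from h import *
show()
Rt=target(5.8,70.2);plan(Rt,tcp([.4995,.201,.15],Rt),-1,n=8)
```

```text
t 14.95 q [ 0.073  0.426  1.896  0.584  0.936 -0.406] p [492.2 219.4 182.5] grasp [492.9 214.6 192.4] 
 z [-0.058  0.441 -0.896] x [-0.085  0.892  0.444] y [ 0.995  0.102 -0.014] F [-0.8  0.6 -5.6] T [-0.83 -0.02  0.02] open 55.3
[-0.001, 0.096, -0.001, -3.0, 0.7, 3.6, -1], [-0.001, 0.096, -0.001, -3.3, 0.7, 3.3, -1], [-0.001, 0.096, -0.001, -3.6, 0.7, 2.9, -1], [-0.001, 0.096, -0.001, -3.9, 0.7, 2.6, -1], [-0.001, 0.096, -0.001, -4.1, 0.7, 2.2, -1], [-0.001, 0.096, -0.001, -4.3, 0.7, 1.8, -1], [-0.001, 0.096, -0.001, -4.4, 0.7, 1.4, -1], [-0.001, 0.096, -0.001, -4.6, 0.7, 1.0, -1], 
n 8 k 5.156487681600159
```

Emit:
drive_tool(moves=[[[0, 0.096, 0, -3, 0.7, 3.6, -1], [0, 0.096, 0, -3.3, 0.7, 3.3, -1], [0, 0.096, 0, -3.6, 0.7, 3, -1], [0, 0.096, 0, -3.9, 0.7, 2.6, -1], [0, 0.096, 0, -4, 0.7, 2.2, -1], [0, 0.096, 0, -4.3, 0.7, 1.8, -1], [0, 0.096, 0, -4.4, 0.7, 1.4, -1], [0, 0, 0, 0, 0, 0, -1]]])

```text
clock: 15.75
position: [0.4957, 0.2079, 0.1405]
eef_rot: [-0.409, 0.57, 0.616, 0.358]
force: [0.4, -0.1, -4.5]
opening: 0.0556
```

Run:
```python
from h import *
show()
s=r.snapshot("side")
cv2.imwrite("pics/s11.png",cv2.resize(s[50:210,100:313],(800,600),interpolation=cv2.INTER_CUBIC)[...,::-1])
Rt=target(5.8,70.2);plan(Rt,tcp([.4995,.201,.085],Rt),-1,n=4)
```

```text
t 15.75 q [-0.187  0.715  1.994  1.132  1.306 -1.116] p [495.7 207.9 140.5] grasp [496.8 197.9 145. ] 
 z [-0.096  0.907 -0.409] x [-0.017  0.41   0.912] y [ 0.995  0.094 -0.024] F [ 0.4 -0.1 -4.5] T [-1.66 -0.08  0.02] open 55.6
[-0.001, 0.02, -0.006, -13.3, 1.1, 6.8, -1], [-0.001, 0.02, -0.006, -13.5, 1.0, 6.6, -1], [-0.001, 0.02, -0.006, -13.6, 0.9, 6.3, -1], [-0.001, 0.02, -0.006, -13.7, 0.8, 6.0, -1], 
n 4 k 1.200293170936726
```

View pics/s11.png

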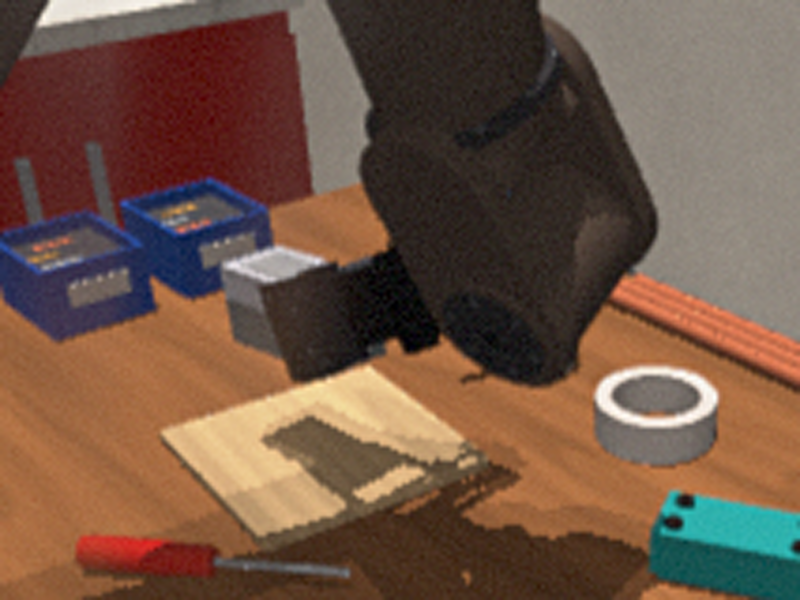

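Emit:
drive_tool(moves=[[[0, 0.02, -0.006, -13.3, 1, 6.8, -1], [0, 0.02, -0.006, -13.5, 1, 6.6, -1], [0, 0.02, -0.006, -13.6, 1, 6.3, -1], [0, 0.02, -0.006, -13.7, 0.8, 6, -1], [0, 0, 0, 0, 0, 0, -1]]])

```text
clock: 16.3
position: [0.4984, 0.212, 0.0795]
eef_rot: [-0.422, 0.549, 0.613, 0.379]
force: [-0.7, -0.2, -4.4]
opening: 0.0559
```

Run:
```python
from h import *
show()
Rt=target(5.8,70.2);plan(Rt,tcp([.4995,.201,.06],Rt),-1,n=3)
s=r.snapshot("side")
cv2.imwrite("pics/s12.png",cv2.resize(s[90:210,120:280],(800,600),interpolation=cv2.INTER_CUBIC)[...,::-1])
```

```text
t 16.3 q [-0.189  0.861  1.989  1.183  1.306 -1.283] p [498.4 212.   79.5] grasp [499.5 201.8  83.4] 
 z [-0.101  0.929 -0.356] x [-0.04   0.353  0.935] y [0.994 0.109 0.001] F [-0.7 -0.2 -4.4] T [-1.58 -0.13 -0.04] open 55.9
[-0.002, 0.006, 0.001, -7.3, -0.0, 2.5, -1], [-0.002, 0.006, 0.001, -7.3, -0.0, 2.5, -1], [-0.002, 0.006, 0.001, -7.3, -0.0, 2.4, -1], 
n 3 k 0.4643993726370158
```

View pics/s12.png

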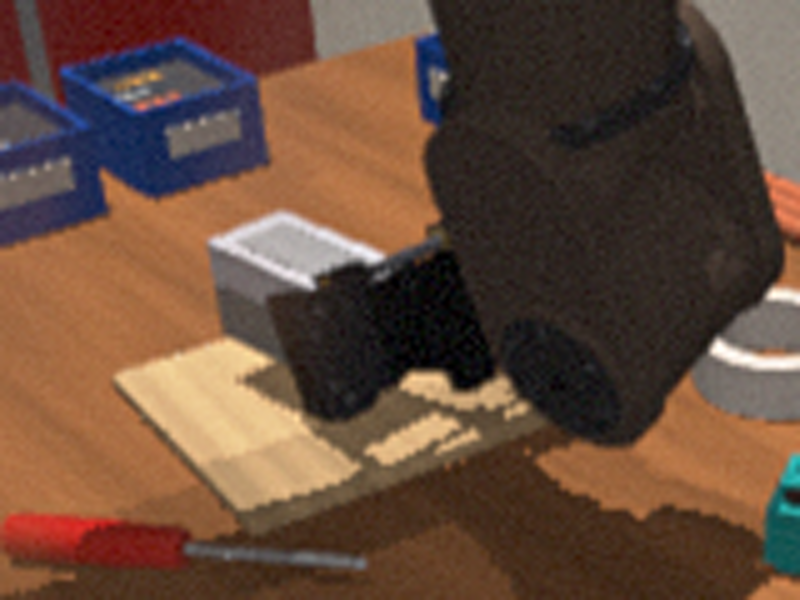

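Emit:
drive_tool(moves=[[[-0.002, 0.006, 0, -7.3, 0, 2.5, -1], [-0.002, 0.006, 0, -7.3, 0, 2.5, -1], [0, 0.002, 0, -4, 0, 1.4, -1], [0, 0, 0, 0, 0, 0, -1]]])

```text
clock: 16.75
position: [0.4992, 0.2119, 0.0617]
eef_rot: [-0.423, 0.547, 0.612, 0.384]
force: [0.5, 0.7, -4.7]
opening: 0.0559
```

Run:
```python
from h import *
show()
s=r.snapshot("side")
cv2.imwrite("pics/s13.png",cv2.resize(s[100:220,130:290],(800,600),interpolation=cv2.INTER_CUBIC)[...,::-1])
o,d=ray("side",(177,242))
for X in(.45,.5,.55): print((o+d*(X-o[0])/d[0]).round(3))
Rt=target(5.8,70.2);plan(Rt,tcp([.4995,.201,.054],Rt),-1,n=3)
```

```text
t 16.75 q [-0.191  0.899  1.986  1.198  1.301 -1.324] p [499.2 211.9  61.7] grasp [500.2 201.7  65.5] 
 z [-0.097  0.933 -0.347] x [-0.044  0.344  0.938] y [0.994 0.106 0.007] F [ 0.5  0.7 -4.7] T [-1.63 -0.12  0.01] open 55.9
[ 0.45  -0.1    0.153]
[ 0.5   -0.041  0.104]
[0.55  0.017 0.055]
[-0.001, 0.003, 0.003, -3.7, -0.3, 1.2, -1], [-0.001, 0.003, 0.003, -3.7, -0.3, 1.2, -1], [-0.001, 0.003, 0.003, -3.7, -0.3, 1.2, -1], 
n 3 k 0.23470345598579911
```

View pics/s13.png

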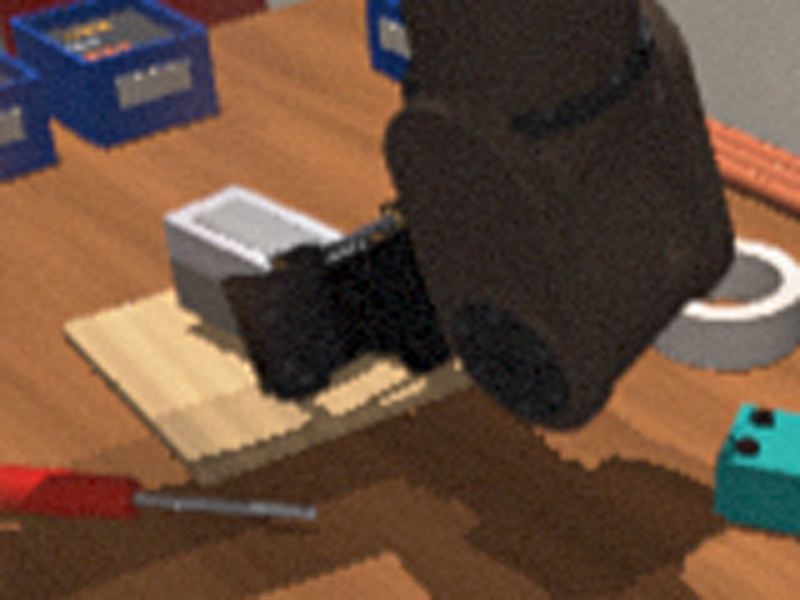

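Emit:
drive_tool(moves=[[[0, 0.005, 0, -4, 0, 1.4, -1], [0, 0.005, 0, -4, 0, 1.4, -1], [0, 0, 0, 0, 0, 0, -1]]])

```text
clock: 17.1
position: [0.4995, 0.2117, 0.0532]
eef_rot: [-0.426, 0.545, 0.61, 0.387]
force: [-1.1, 0.2, -4.4]
opening: 0.0556
```

Emit:
drive_tool(moves=[[[0, 0, 0, -1.6, 0, 0.6, -1], [0, 0, 0, 0, 0, 0, -1]]])

```text
clock: 17.3
position: [0.4995, 0.2117, 0.0512]
eef_rot: [-0.426, 0.545, 0.609, 0.387]
force: [0.2, 0.5, -6.0]
opening: 0.056
```

Run:
```python
from h import *
show()
```

```text
t 17.3 q [-0.193  0.925  1.982  1.204  1.304 -1.346] p [499.5 211.7  51.2] grasp [500.6 201.4  54.9] 
 z [-0.097  0.937 -0.337] x [-0.043  0.334  0.942] y [0.994 0.106 0.008] F [ 0.2  0.5 -6. ] T [-1.57 -0.11 -0.04] open 56.0
```

Emit:
drive_tool(moves=[[[0, 0, 0, -1.5, 0, 0.5, -1], [0, 0, 0, 0, 0, 0, -1]]])

```text
clock: 17.5
position: [0.4996, 0.2117, 0.0498]
eef_rot: [-0.426, 0.545, 0.609, 0.388]
force: [-0.1, 0.3, -5.5]
opening: 0.0555
```

Emit:
drive_tool(moves=[[[0, 0, 0, -1.5, 0, 0.5, -1], [0, 0, 0, 0, 0, 0, -1]]])

```text
clock: 17.7
position: [0.4998, 0.2116, 0.0494]
eef_rot: [-0.427, 0.544, 0.609, 0.389]
force: [0.2, 0.5, -6.2]
opening: 0.0557
```

Run:
```python
from h import *
show()
```

```text
t 17.7 q [-0.194  0.93   1.981  1.206  1.306 -1.352] p [499.8 211.6  49.4] grasp [500.8 201.3  53.1] 
 z [-0.097  0.938 -0.334] x [-0.043  0.331  0.943] y [0.994 0.106 0.009] F [ 0.2  0.5 -6.2] T [-1.61 -0.08 -0.02] open 55.7
```

Emit:
drive_tool(moves=[[[0, -0.004, 0, -1, 0, 0.3, -1], [0, 0, 0, 0, 0, 0, -1]]])

```text
clock: 17.9
position: [0.4998, 0.2116, 0.0494]
eef_rot: [-0.426, 0.544, 0.609, 0.388]
force: [-0.7, 0.5, -4.1]
opening: 0.0557
```

Run:
```python
from h import *
show()
s=r.snapshot("side")
cv2.imwrite("pics/s14.png",cv2.resize(s[110:200,140:260],(800,600),interpolation=cv2.INTER_CUBIC)[...,::-1])
```

```text
t 17.9 q [-0.193  0.929  1.981  1.206  1.304 -1.351] p [499.8 211.6  49.4] grasp [500.8 201.3  53.1] 
 z [-0.097  0.937 -0.336] x [-0.044  0.333  0.942] y [0.994 0.106 0.009] F [-0.7  0.5 -4.1] T [-1.17 -0.02  0.06] open 55.7
```

View pics/s14.png

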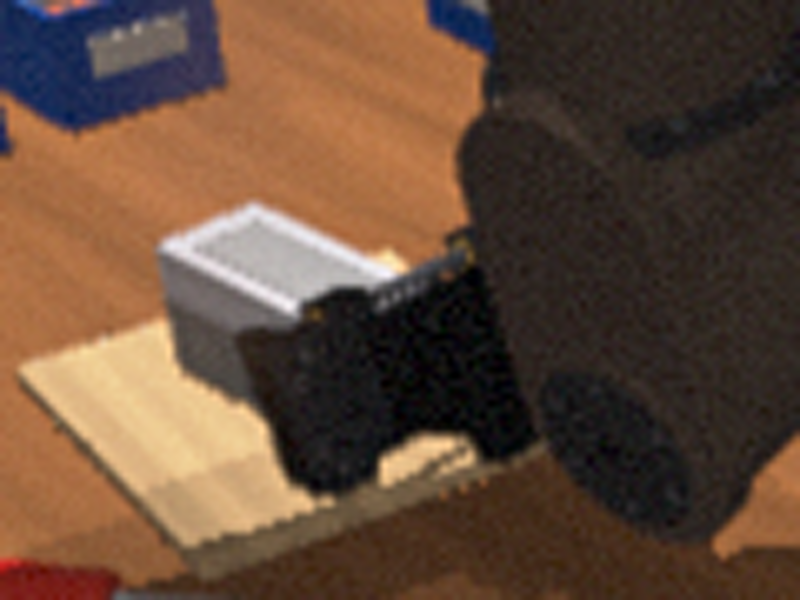

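Emit:
drive_tool(moves=[[[0, -0.004, 0, -1, 0, 0.3, -1], [0, 0, 0, 0, 0, 0, -1]]])

```text
clock: 18.15
position: [0.4997, 0.2116, 0.0493]
eef_rot: [-0.425, 0.545, 0.61, 0.388]
force: [-1.0, -0.1, -3.0]
opening: 0.0557
```

Run:
```python
from h import *
show()
```

```text
t 18.15 q [-0.193  0.928  1.982  1.206  1.302 -1.351] p [499.7 211.6  49.3] grasp [500.8 201.3  53. ] 
 z [-0.096  0.936 -0.338] x [-0.045  0.335  0.941] y [0.994 0.106 0.009] F [-1.  -0.1 -3. ] T [-1.03  0.12  0.06] open 55.7
```

Half the weight is on the board and the tin is level within about 0.5°. Releasing gently.

Emit:
drive_tool(moves=[[[0, 0, 0, 0, 0, 0, 0.25], [0, 0, 0, 0, 0, 0, 0.3], [0, 0, 0, 0, 0, 0, 0.5], [0, 0, 0, 0, 0, 0, 0.8], [0, 0, 0, 0, 0, 0, 0.8]]], newtons=20)

```text
clock: 18.65
position: [0.4999, 0.212, 0.0493]
eef_rot: [-0.425, 0.545, 0.61, 0.388]
force: [-1.2, -0.4, -0.5]
opening: 0.0807
```

Run:
```python
from h import *
show()
cv2.imwrite("pics/w15.png",r.snapshot("wrist")[...,::-1])
```

```text
t 18.65 q [-0.192  0.928  1.981  1.206  1.302 -1.351] p [499.9 212.   49.3] grasp [500.9 201.7  53. ] 
 z [-0.096  0.936 -0.337] x [-0.045  0.335  0.941] y [0.994 0.106 0.01 ] F [-1.2 -0.4 -0.5] T [-0.63 -0.01  0.  ] open 80.7
```

View pics/w15.png

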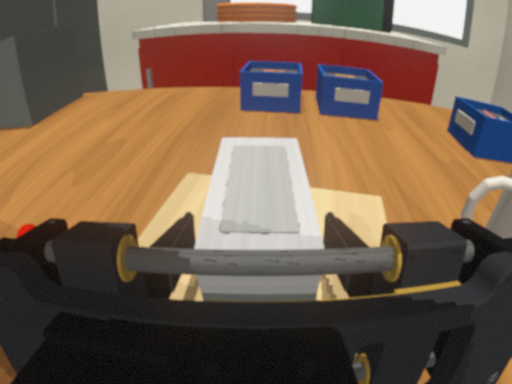

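Emit:
drive_tool(moves=[[[0, 0, 0, 14, 0, -5, 1], [0, 0, 0, 24, 0, -9, 1], [0, 0, 0, 28, 0, -11, 1], [0, 0, 0, 28, 0, -14, 1], [0, 0, 0, 28, 0, -20, 1], [0, 0, 0, 28, 0, -28, 1], [0, 0, 0, 28, 0, -28, 1], [0, 0, 0, 0, 0, 0, 1]]])

```text
clock: 19.5
position: [0.5008, 0.163, 0.2691]
eef_rot: [-0.426, 0.545, 0.611, 0.386]
force: [0.0, -0.3, -0.2]
opening: 0.0955
```

Run:
```python
from h import *
show()
s=r.snapshot("side")
cv2.imwrite("pics/s16.png",cv2.resize(s[50:290,100:420],(800,600),interpolation=cv2.INTER_CUBIC)[...,::-1])
```

```text
t 19.5 q [-0.282  0.535  1.911  1.059  1.539 -0.943] p [500.8 163.  269.1] grasp [501.9 152.7 272.9] 
 z [-0.099  0.936 -0.339] x [-0.044  0.336  0.941] y [0.994 0.108 0.008] F [ 0.  -0.3 -0.2] T [-0.57  0.   -0.03] open 95.5
```

View pics/s16.png

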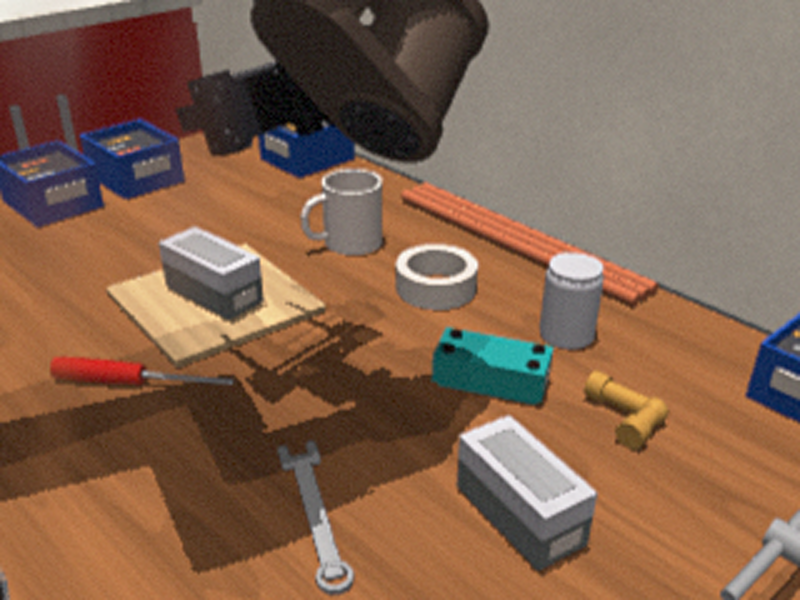

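Run:
```python
from h import *
t=r.snapshot("top");cv2.imwrite("pics/t17.png",t[...,::-1])
s=r.snapshot("side")
for n in("tin_center","lid_center","neighbour_center","screwdriver","mug","wrench","tape"):
    print(n,[(np.round(d["at"],1).tolist(),round(d["conf"],2)) for d in r.mark_of("side",n)][:4])
print("expected tin",proj("side",(.498,.2265,.034)),"if tin at board centre",proj("side",(.497,.2265,.034)))
```

```text
tin_center [([322.3, 278.5], 0.88), ([160.4, 185.9], 0.85), ([196.1, 295.2], 0.61)]
lid_center []
neighbour_center [([244.8, 312.6], 0.57)]
screwdriver [([201.8, 156.5], 0.87)]
mug [([144.6, 242.2], 0.84)]
wrench [([254.0, 228.2], 0.93)]
tape [([163.1, 274.6], 0.82), ([163.1, 183.1], 0.26)]
expected tin [161.67129978 184.4068323 ] if tin at board centre [161.78158885 184.12865483]
```

View pics/t17.png

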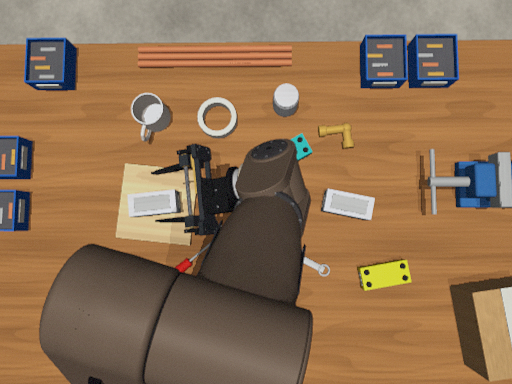

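Run:
```python
from plant import r
print(r.job_done(), r.get_state()["clock"])
```

```text
the job is handed in; nothing more can be done
the job is handed in; nothing more can be done
```

The tin is the right way up near the middle of the board, standing on its feet with the lid on top. I handed the job in at about 20 s, and no verdict was reported.

**What I did:** I gripped the grey, feet-up tin across its width at the seam, so the pads held tin and lid together. I turned it 90°, stood it on its end on the board and regrasped it from above. Then I turned it another 90°, set it down until the board carried part of its weight, opened the jaws and raised the arm clear.

**Last checks:**
- **Position:** in the side picture the tin's mark is at (160.4, 185.9). A tin at the board's middle would show at (161.8, 184.1), so it is only a few millimetres off.
- **Other things:** the neighbour, turquoise and yellow tins, tape, wrench, screwdriver, elbow, can and mug all appear where they started. The arm hid part of the screwdriver, wrench and turquoise tin from the top camera.
- **Contact:** the gripper was clear and the wrist force was about 0 N.

**Checks that failed or disagreed:**
- The network did not find `lid_center` in the last side picture. I judged the lid by eye: it lies flat on top in the side and wrist pictures.
- The force reading barely changed at first contact in either placing. I took contact from the height no longer dropping, then from the torque and force falling after a small tilt correction.

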